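# Close the drain pump with its bayonet plug

## Robot

A 7-joint arm with a two-finger parallel gripper is mounted at the origin on a cart in front of the work surface, level with it; the furniture and walls round the work are solid. World frame = base frame: x ahead of the robot, y to its left, z up, the work surface at z = 0. Lengths are in mm, angles in rad, forces in N, time in s.
With the tool pointing down it reaches from about 400 to 875 mm from the base axis. Payload 6.5 kg.
Tool frame: the origin (TCP) lies between the finger pads; the fingertips stand 17 mm ahead of it and the grasp point (between the pads) lies 2 mm behind it (tip_extent is the z of the fingertips in the tool frame, in mm); z points along the fingers, y is the line along which they close (so a half turn about z gives the same grasp; the last joint's range is limited). The gripper opens to 85 mm and grips with 20 to 120 N. Pads are 22 mm wide; open, the fingers measure 114 mm over their backs; the gripper's body (76 mm by 85 mm) begins 54 mm behind the grasp point. The pads swing forward as they close: fully open they stand 13 mm farther back than shut.
Start: joints at [-1.393, 0.536, -0.004, 1.538, 0.003, 1.067, -0.071], TCP at [156.9, 630.771, 248.29] pointing down, gripper open.
Joint ranges: [-2.7, 2.7], [-0.37, 2.16], [-1.27, 1.26], [0.24, 2.4], [-1.31, 4.45], [0.19, 1.91], [-2.76, 2.76]. Speed limits (rad/s): [2.39, 2.39, 3.14, 3.14, 3.14, 3.14, 3.14].

## Interface

Orientations are given as a rotation vector (axis times angle).
In Python, from plant import * gives the robot as it stands. The module is installed in compiled form; this text tells all that it offers.
- The arm moves only by the shell command python3 -m handwheel 'ROWS' [OPENING]. ROWS is JSON, a list of rows, each an object with "slide": the shift along the tool's x, y, z in mm, a list of three; "angular": the turn, a rotation vector about the tool's x, y, z in degrees, a list of three. In form: [{"slide": [tx, ty, tz], "angular": [wx, wy, wz]}, ...]. A call has 1 to 8 rows; each row is the pose to reach, as a shift and turn from the pose commanded when the call began, along the tool's axes at that moment; what a row does not reach only later rows make up. A row lasts 1/10 s, in which the tool goes at most 50 mm and 8.59 degrees, less where a joint would pass 70% of its speed; a pose out of reach is approached as far as the arm can. A call with a gripper value outside its range is refused whole. OPENING is the closure, from -1 (fully open) to 1 (shut), set as the call begins (- or left out, the last holds). The fingers move at their own pace and stop on an object; the grip force is fixed at half the most. Time passes only in rows, so rows that repeat a pose let the fingers close. It gives the time, the measured TCP pose, the force, the opening and the grip force at its end, in the units of the state.
- get_obs(): the state, without advancing time (a new reading comes with each control period).
- read_camera(name): name is "scene" or "top" or "wrist"; returns (picture, depth): 420x560x3 uint8, red, green, blue; 420x560 float32, mm along the optical axis (not along the pixel's ray), 0 where there is no reading.
- camera_info(name): a dict with "mtx" (3x3 intrinsics, pixels), "eye" and "rotation" of the camera in the world; the wrist camera has in their place "tool_from_camera" (4x4, takes a point from camera to tool coordinates, whose origin is the TCP and whose axes are the flange's). Camera axes: x right, y down, z forward; pixel columns grow to the right and rows downward; lengths in mm; the calibration is good to about 2 mm. The wrist camera is an equidistant fisheye: a pixel r from the principal point sees the ray r / f radians off the axis. A picture is of the moment at which its call begins: read the wrist's pose just before it. camera_info takes no time and is no camera call.
- sign_off(): hands the job in; it is judged then, once.
The state is a dict: "t": time; "q": joint angles; "joint_velocities": joint speeds; "joint_efforts": joint torques, N m; "position": TCP position; "tcp_rot": TCP orientation; "ft_force": force on the tool from outside, world axes, zero at the start; "wrist_torque": the same for the moment, N m; "width": finger opening in mm; "grasp_force": force on a finger pad.
Only numpy, scipy, OpenCV 4.12 (cv2) and the standard library are available. Lean on these libraries where they do the work, as an engineer would, in place of code of your own. Each camera call takes 0.05 s, during which the arm holds its last target. There are 200 camera calls.

## Task

Close the washing-machine pump housing with the plug that fits it, the slimmer one with two lugs: set it upright into the round socket with its lugs in the two notches so that it drops fully to the floor, then turn it clockwise (seen from above) as far as it goes and let go. Leave the three-lug plug standing where it is.

Things in the scene. Friction and masses are not known exactly. Their poses are not given: they have to be found in the camera images.
- pump_housing: White plastic pump housing screwed to the table: a round pot 88 mm across and 30 mm high, four low feet out to 62 mm from its axis, and a hose stub towards its +y. Origin: on the axis at the table; z up. Two notches in its socket's lip lie towards +x and -x. Under the lip the lugs turn about 65 degrees clockwise from above to a solid stop; anticlockwise is blocked. Light friction only.
- pump_socket (a point): Centre of the socket's mouth, level with the top of the lip, 30 mm above the table; axes as the housing's. The hole is 40 mm across; the lip is 6 mm thick and the socket's floor, a black rubber seal, lies 18 mm below this point. The notches are 21 mm wide at the hole, wider outward, and reach 34 mm from the axis.
- two_lug_plug_grip (a point): The plug that fits: grey plastic, 70 mm high, 80 g, on its foot. Body 30 mm across, 24 mm high; two lugs at the foot, 10 mm wide and 8 mm high, reach 28 mm from the axis along its +x and -x. On top a paddle grip, 30 mm long in x, 12 mm thick in y. This point: on the axis in the grip, 50 mm above the foot, 20 mm below the top; z up. Same after half a turn.
- three_lug_plug_grip (a point): The wrong plug, to be left alone: same grey plastic and height, but a thicker body (42 mm) with three lugs that reach 38 mm from the axis; paddle 40 mm long and 12 mm thick. This point: on the axis in the grip, 50 mm above the foot.
There are look-alikes about, which are no part of the job. Leave any green or red look-alike of the part that bears two_lug_plug_grip alone.

How it is judged (in metres and radians):
On the way:
1. the two-lug plug has dropped upright to the floor of the socket (horizontal distance between two_lug_plug_grip and pump_housing below 0.012 m and z of two_lug_plug_grip in the frame of pump_housing below 0.067 m and angle between two_lug_plug_grip's own z axis and vertical below 0.2 rad), for 0.1 s.
At the end, for the whole second after the job is handed in: The two-lug plug stands upright (within 11 degrees) in the socket, its axis within 12 mm of the socket's, down on the floor (within 5 mm) with its lugs under the lip, turned at least 45 of the 65 degrees from the notches; it is released (all of step 1 and angle between the x axis of two_lug_plug_grip and the x axis of pump_housing, either way round above 0.78 rad); the robot touches nothing.
It fails at once if the three-lug plug is moved more than 30 mm or knocked over (distance of three_lug_plug_grip from where it was at the start of the episode above 0.03 m).
It also fails if it takes over 42 s, if anything falls off the work surface, if the arm or the gripper's body presses on something with over 40 N, if the wrist force passes 120 N, or if a joint passes its speed limit or range.

## Working session

There is one attempt and no reset: what is moved stays moved. The work goes in short steps, Python scripts to look and compute and a shell command to move; the robot and the scene stay as the last step left them, time stands still between calls to the robot, and variables do not carry over. Pictures are saved under pics/ and viewed, at most 10 in all, crops included, and the job is handed in when it is done.

```bash
mkdir -p pics; python3 - <<'E'
from plant import *
import numpy as np,cv2
o=get_obs();print(o)
for n in ["scene","top","wrist"]:
    p,d=read_camera(n);np.savez(f"pics/{n}0.npz",p=p,d=d);cv2.imwrite(f"pics/{n}0.png",p[:,:,::-1])
    print(n,camera_info(n))
E
```

```text
{'t': 0.0, 'q': array([-1.39319809,  0.53720272, -0.00442363,  1.53885224,  0.00262035,
        1.06729078, -0.0711766 ]), 'joint_velocities': array([ 0.00107778, -0.00105401,  0.00050051,  0.00070358, -0.00018704,
       -0.00144741, -0.00045268]), 'joint_efforts': array([ 1.99596620e-04, -5.83405209e+01,  1.04889382e+00, -2.59107453e+01,
        1.23516991e-02,  9.57431796e-03,  2.82669197e-05]), 'position': array([156.79010787, 630.1956476 , 247.39766188]), 'tcp_rot': array([-3.81858490e-01, -3.11823800e+00,  2.74352052e-03]), 'ft_force': array([0.20637593, 0.66027726, 1.03468462]), 'wrist_torque': array([ 0.00062765, -0.05384329,  0.02814478]), 'grasp_force': 0.0, 'width': 85.55677284868742}
scene {'mtx': array([[385.7466896 ,   0.        , 276.71542583],
       [  0.        , 385.7466896 , 207.94280664],
       [  0.        ,   0.        ,   1.        ]]), 'eye': array([ -43.90779769, -634.95326828,  599.13115856]), 'rotation': array([-1.96308988,  1.03484205, -0.53228713])}
top {'mtx': array([[423.88929583,   0.        , 284.08441276],
       [  0.        , 423.88929583, 209.71862483],
       [  0.        ,   0.        ,   1.        ]]), 'eye': array([ 506.20099385, -158.87991493,  907.50445066]), 'rotation': array([-2.16926879,  2.20461692, -0.12778796])}
wrist {'mtx': array([[325.1922621 ,   0.        , 281.60901436],
       [  0.        , 325.1922621 , 207.07322584],
       [  0.        ,   0.        ,   1.        ]]), 'tool_from_camera': array([[ 8.30703268e-04, -9.58539675e-01, -2.84957895e-01,
         7.16721797e+01],
       [ 9.99999632e-01,  8.56761865e-04,  3.32074425e-05,
         3.64124768e-02],
       [ 2.12310406e-04, -2.84957818e-01,  9.58540034e-01,
        -1.24040285e+02],
       [ 0.00000000e+00,  0.00000000e+00,  0.00000000e+00,
         1.00000000e+00]])}
```

View pics/top0.png

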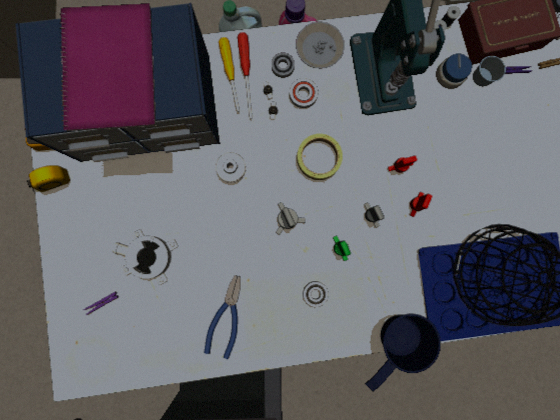

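View pics/scene0.png

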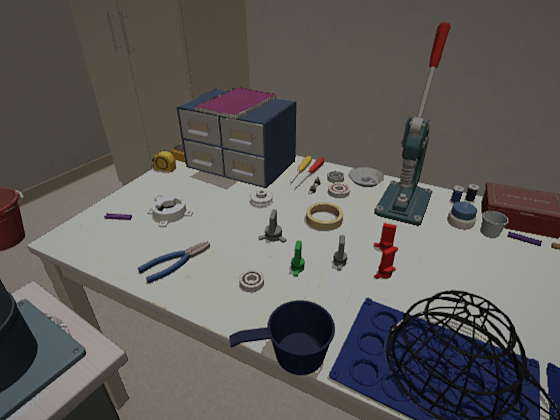

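The top view shows the two-lug plug at about (373,214), the three-lug plug at (288,217), the housing at (146,257) with its dark socket, and a green look-alike at (342,247) with red ones at (403,164) and (420,203). Next I measure with depth and enlarge crops.

```bash
cat > h.py <<'E'
import numpy as np,cv2
from scipy.spatial.transform import Rotation as R
from plant import camera_info
def cloud(n,d):
    c=camera_info(n);K=c['mtx'];v,u=np.mgrid[:420,:560]
    r=np.stack([(u-K[0,2])/K[0,0],(v-K[1,2])/K[1,1],np.ones_like(u)],-1)
    return (r*d[...,None])@R.from_rotvec(c['rotation']).as_matrix().T+c['eye']
def ray(n,u,v,z):
    c=camera_info(n);K=c['mtx']
    r=R.from_rotvec(c['rotation']).as_matrix()@[(u-K[0,2])/K[0,0],(v-K[1,2])/K[1,1],1]
    return c['eye']+r*(z-c['eye'][2])/r[2]
def axis(P):
    m=P.mean(0);w,V=np.linalg.eigh(np.cov((P-m).T));a=V[:,1]
    return m,np.degrees(np.arctan2(a[1],a[0])),np.sqrt(w)
E
python3 - <<'E'
from h import *
f=np.load('pics/top0.npz');p,d=f['p'],f['d'];X=cloud('top',d)
print('table z',np.median(X[300:330,120:190,2]))
ims=[]
for n,u,v,r in [('two',373,214,22),('three',288,217,22),('house',146,257,40)]:
    s=np.s_[v-r:v+r,u-r:u+r];Y=X[s].reshape(-1,3)
    for lo,hi in [(3,12),(15,30),(24,34),(45,63),(64,76)]:
        m=(Y[:,2]>lo)&(Y[:,2]<hi)
        if m.sum()>8:
            c,a,w=axis(Y[m,:2]);print(n,lo,hi,m.sum(),c.round(1),round(a,1),w.round(1), (Y[m,:2].min(0)+Y[m,:2].max(0))/2,np.ptp(Y[m,:2],axis=0))
    ims.append(cv2.resize(p[s][:,:,::-1],(380,380),interpolation=cv2.INTER_CUBIC))
cv2.imwrite('pics/crops.png',np.hstack([ims[0],ims[2]]))
E
```

```text
table z 0.23924993792496707
two 3 12 110 [ 576.3 -371.5] -155.4 [19.3 23.7] [ 577.92265986 -373.94045727] [93.09780793 91.81468041]
two 15 30 70 [ 572.1 -362.4] -158.6 [3.5 7.9] [ 575.24139674 -365.0215492 ] [29.82852792 18.74360606]
two 24 34 38 [ 572.2 -363.3] -156.5 [2.9 7.3] [ 574.24024199 -363.62378998] [25.16086865 15.68097997]
two 45 63 32 [ 573.2 -365.8] -155.7 [0.8 8.9] [ 574.1844695  -366.57548823] [27.72205381 12.57058998]
two 64 76 90 [ 574.9 -370.3] -155.8 [3.6 8.4] [ 575.06670786 -370.96981131] [28.32061877 19.51444765]
three 3 12 163 [ 571.1 -189.2] -160.8 [24.8 25.8] [ 573.81566331 -189.76029643] [93.22523175 92.10086544]
three 15 30 196 [ 567.9 -188.7] 115.7 [10.2 13.3] [ 569.70048989 -189.3557724 ] [42.36376426 39.97678959]
three 24 34 87 [ 569.4 -187.1] 111.7 [ 9.6 12.7] [ 569.01532178 -190.2124114 ] [37.89851086 37.76433955]
three 45 63 11 [ 565.5 -185.9] -152.7 [ 1.2 13.2] [ 567.29147326 -187.35927171] [33.54192788 19.62403269]
three 64 76 119 [ 569.2 -189.8] -156.2 [ 3.4 11.4] [ 569.0797529  -190.73009304] [38.06270817 23.44152811]
house 3 12 660 [490.9 103.6] 129.3 [39.9 43.8] [493.77113248 110.94303064] [166.13773926 166.91593274]
house 15 30 686 [497.5 109.4] 74.2 [20.9 34.9] [493.5751496  114.74174996] [ 85.64813819 117.37825528]
house 24 34 1011 [494.4 101.3] 74.8 [23.1 27.6] [493.5751496  112.24287524] [ 85.64813819 112.38050584]
```

View pics/crops.png

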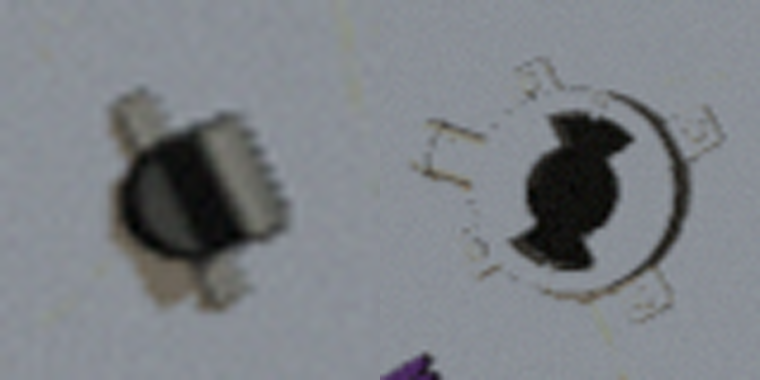

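The left crop shows the two-lug plug: its lugs are along the paddle, rising about 24° in the world. The right crop shows the housing socket with notches at upper right (592,130) and lower left (552,250), and the hose stub to the left. I fit the housing more finely next.

```bash
python3 - <<'E'
from h import *
from scipy.optimize import least_squares
f=np.load('pics/top0.npz');p,d=f['p'],f['d'];X=cloud('top',d)
s=np.s_[212:302,101:191];Y=X[s];g=p[s].mean(-1)
m=(np.abs(Y[...,2]-30)<3.5).astype(np.uint8)
print('top z',np.median(Y[...,2][m>0]))
cs,_=cv2.findContours(m,cv2.RETR_CCOMP,cv2.CHAIN_APPROX_NONE)
for c in sorted(cs,key=len)[-2:]:
    print(len(c),cv2.contourArea(c))
c=max(cs,key=cv2.contourArea)[:,0]
P=np.array([ray('top',u+101,v+212,30)[:2] for u,v in c])
k=np.ones(len(P),bool)
for i in range(4):
    q=least_squares(lambda q:np.hypot(*(P[k]-q[:2]).T)-q[2],[494,101,44],loss='soft_l1').x
    e=np.hypot(*(P-q[:2]).T)-q[2];k=abs(e)<2.5
print('outer',q,k.sum(),len(k))
# dark socket mask
b=((g<70)).astype(np.uint8);n,l,st,ce=cv2.connectedComponentsWithStats(b)
i=1+np.argmin([np.hypot(*(ce[j]-45))-st[j,4]*.01 for j in range(1,n)])
v,u=np.where(l==i);D=np.array([ray('top',a+101,b_+212,27)[:2] for a,b_ in zip(u,v)])
print('dark',len(u),axis(D),'bbox',D.min(0),D.max(0))
# far notch parts
r=np.hypot(*(D-q[:2]).T);far=D[r>24];an=np.degrees(np.arctan2(*(far-q[:2]).T[::-1]))
for t in (an[abs(an)<90],an[abs(an)>90]%360): print('notch',len(t),t.mean(),t.min(),t.max(),r.max())
# hose stub: z 10..30 beyond 50mm
Z=Y.reshape(-1,3);rr=np.hypot(*(Z[:,:2]-q[:2]).T);k=(rr>50)&(rr<90)&(Z[:,2]>8);print('stub',k.sum(),Z[k].mean(0),np.degrees(np.arctan2(*(Z[k,:2].mean(0)-q[:2])[::-1])))
o=None
from plant import get_obs
o=get_obs();print(R.from_rotvec(o['tcp_rot']).as_matrix().round(3))
E
```

```text
top z 30.214102836095435
99 544.5
122 1398.0
outer [493.95426133  99.9218364   42.80174003] 122 122
dark 493 (array([493.629638  , 102.32722261]), np.float64(163.86314287073847), array([ 9.46049681, 18.35027212])) bbox [460.72810504  78.13223979] [526.176365   126.40323054]
notch 71 -10.939884215327746 -45.579640893597194 20.17180295850249 34.82727567732308
notch 82 159.0223326378601 127.75497613579134 191.69837758006548 34.82727567732308
stub 255 [503.15666443 131.37085586  15.71564943] 73.68981928485752
[[-0.97   0.241 -0.   ]
 [ 0.241  0.97  -0.001]
 [-0.    -0.001 -1.   ]]
```

```bash
cat > go.py <<'E'
import sys;from h import *;from plant import get_obs
# world target x y z and tool-y heading (deg) -> slide, angular from present pose
x,y,z,a=map(float,sys.argv[1:5]);a=np.radians(a);o=get_obs()
M=R.from_rotvec(o['tcp_rot']).as_matrix();yv=np.array([np.cos(a),np.sin(a),0]);zv=np.array([0,0,-1.])
T=np.c_[np.cross(yv,zv),yv,zv]
print('slide',(M.T@(np.array([x,y,z])-o['position'])).round(1),'ang',np.degrees(R.from_matrix(M.T@T).as_rotvec()).round(2),'pos',o['position'].round(1),'heading',np.degrees(np.arctan2(M[1,1],M[0,1])).round(2),'q',o['q'].round(2),'t',round(o['t'],2),'F',o['ft_force'].round(1),'w',round(o['width'],1),round(o['grasp_force'],1))
E
python3 -m handwheel '[{"slide":[-483,-272,0],"angular":[0,0,52]},{"slide":[-483,-272,0],"angular":[0,0,52]},{"slide":[-483,-272,0],"angular":[0,0,52]},{"slide":[-483,-272,0],"angular":[0,0,52]},{"slide":[-483,-272,0],"angular":[0,0,52]},{"slide":[-483,-272,0],"angular":[0,0,52]},{"slide":[-483,-272,0],"angular":[0,0,52]},{"slide":[-483,-272,0],"angular":[0,0,52]}]' -1
python3 go.py 600 -50 250 -30
```

```text
t: 0.95
position: [448.8, 354.7, 248.3]
tcp_rot: [1.71, 2.635, -0.0]
ft_force: [0.1, 0.8, 0.5]
width: 85.5
grasp_force: 0.0
slide [-431.2  -26.7   -1.7] ang [-0.    0.   54.03] pos [448.8 354.7 248.3] heading 24.03 q [-0.97  0.41  0.29  1.76 -0.14  0.99 -0.21] t 0.95 F [0.1 0.8 0.5] w 85.5 0.0
```

```bash
python3 -m handwheel '[{"slide":[-430,-25,0],"angular":[0,0,54]},{"slide":[-430,-25,0],"angular":[0,0,54]},{"slide":[-430,-25,0],"angular":[0,0,54]},{"slide":[-430,-25,0],"angular":[0,0,54]},{"slide":[-430,-25,0],"angular":[0,0,54]},{"slide":[-430,-25,0],"angular":[0,0,54]},{"slide":[-430,-25,0],"angular":[0,0,54]},{"slide":[-430,-25,0],"angular":[0,0,54]}]'
python3 go.py 575 -370.7 220 -65.8
```

```text
t: 1.75
position: [589.5, -19.6, 248.2]
tcp_rot: [-2.721, -1.571, 0.0]
ft_force: [1.2, 0.9, 0.8]
width: 85.2
grasp_force: 0.0
slide [-311.3  163.    28.1] ang [-1.00e-02  1.00e-02  3.58e+01] pos [589.5 -19.6 248.2] heading -30.0 q [-0.47  0.48  0.59  1.73 -0.31  1.02 -0.3 ] t 1.75 F [1.2 0.9 0.8] w 85.2 0.0
```

```bash
python3 -m handwheel '[{"slide":[-311,163,28],"angular":[0,0,35.8]},{"slide":[-311,163,28],"angular":[0,0,35.8]},{"slide":[-311,163,28],"angular":[0,0,35.8]},{"slide":[-311,163,28],"angular":[0,0,35.8]},{"slide":[-311,163,28],"angular":[0,0,35.8]},{"slide":[-311,163,28],"angular":[0,0,35.8]},{"slide":[-311,163,28],"angular":[0,0,35.8]},{"slide":[-311,163,28],"angular":[0,0,35.8]}]'
cat >> h.py <<'E'
def wcloud(d,o):
    c=camera_info('wrist');K=c['mtx'];v,u=np.mgrid[:420,:560]
    a=(u-K[0,2])/K[0,0];b=(v-K[1,2])/K[1,1];t=np.hypot(a,b);s=np.tan(t)/np.maximum(t,1e-9)
    X=np.stack([a*s,b*s,np.ones_like(a)],-1)*d[...,None];T=c['tool_from_camera']
    X=X@T[:3,:3].T+T[:3,3]
    return X@R.from_rotvec(o['tcp_rot']).as_matrix().T+o['position']
E
python3 - <<'E'
from h import *;from plant import *
o=get_obs();p,d=read_camera('wrist');cv2.imwrite('pics/w1.png',p[:,:,::-1]);X=wcloud(d,o)
np.savez('pics/w1.npz',p=p,d=d,X=X)
r=np.hypot(X[...,0]-575,X[...,1]+370.7)
for lo,hi in [(66,74),(20,28),(4,12)]:
    m=(r<32)&(X[...,2]>lo)&(X[...,2]<hi)&(d>0)
    if m.sum()>20:
        Y=X[m];print(lo,m.sum(),np.median(Y[:,2]),axis(Y[:,:2]),cv2.minAreaRect(Y[:,:2].astype(np.float32)),Y.min(0),Y.max(0))
E
python3 go.py 575 -370.7 220 -65.8
```

```text
t: 2.55
position: [570.6, -377.5, 219.9]
tcp_rot: [3.07, 0.643, -0.006]
ft_force: [-1.0, -0.9, 0.6]
width: 85.7
grasp_force: 0.0
66 418 68.25971040737427 (array([ 575.56322909, -370.66183888]), np.float64(-154.9929487603646), array([3.28134166, 8.23760914])) ((575.0868530273438, -370.92938232421875), (29.970117568969727, 11.505112648010254), 23.714950561523438) [ 560.95922972 -380.82719763   66.02025066] [ 589.86366554 -360.56609332   70.4892284 ]
20 304 22.445234990117825 (array([ 576.68827888, -370.9711855 ]), np.float64(113.24083800841956), array([6.69058948, 9.97359082])) ((576.6354370117188, -370.31024169921875), (26.919660568237305, 28.585412979125977), 20.514062881469727) [ 560.99678966 -385.32584276   20.10848718] [ 589.8757639  -356.29157963   27.88169967]
4 132 6.229224529860531 (array([ 594.48979865, -361.91628828]), np.float64(-141.33769445741848), array([3.17223397, 4.216275  ])) ((591.8247680664062, -364.608642578125), (22.59662437438965, 13.1474609375), 45.94416809082031) [ 586.24213383 -377.29939325    4.11308813] [ 602.18529359 -355.16045535    8.78236087]
slide [ 3.8 -1.8 -0.2] ang [ 0.08  0.16 -0.36] pos [ 572.2 -373.9  219.8] heading -66.16 q [ 0.08  0.72  0.71  1.49 -0.49  1.11 -0.27] t 2.6 F [ 1.4  1.1 -0. ] w 85.2 0.0
```

View pics/w1.png

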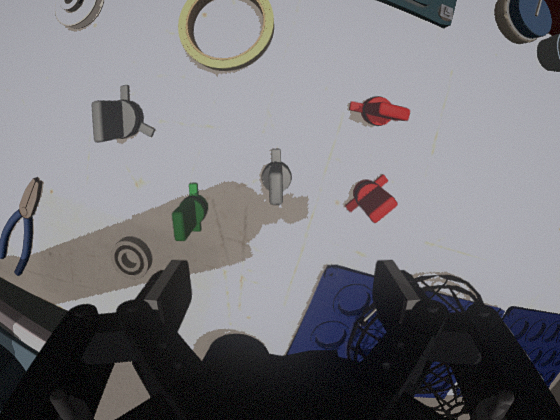

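The wrist view shows the two-lug plug at (277,178) with its paddle running along the image columns, so it is aligned with the open fingers. The green plug is at (190,212). The two measurements agree to within 1 mm.

```bash
python3 -m handwheel '[{"slide":[3.8,-1.8,50],"angular":[0,0,-0.2]},{"slide":[3.8,-1.8,90],"angular":[0,0,-0.2]},{"slide":[3.8,-1.8,120],"angular":[0,0,-0.2]},{"slide":[3.8,-1.8,120],"angular":[0,0,-0.2]},{"slide":[3.8,-1.8,120],"angular":[0,0,-0.2]},{"slide":[3.8,-1.8,120],"angular":[0,0,-0.2]}]' -0.2
python3 go.py 575 -371 48 -66.2
```

```text
t: 3.2
position: [579.2, -366.1, 102.7]
tcp_rot: [3.068, 0.665, 0.004]
ft_force: [-0.6, 0.0, 0.1]
width: 51.4
grasp_force: 0.0
slide [-5.9  2.6 54.7] ang [ 0.16 -0.11  0.67] pos [ 579.2 -366.1  102.7] heading -65.53 q [ 0.11  0.85  0.62  1.56 -0.58  0.92 -0.22] t 3.2 F [-0.6  0.   0.1] w 51.4 0.0
```

```bash
python3 -m handwheel '[{"slide":[-5.9,2.6,0],"angular":[0,0,0.5]},{"slide":[-5.9,2.6,25],"angular":[0,0,0.5]},{"slide":[-5.9,2.6,45],"angular":[0,0,0.5]},{"slide":[-5.9,2.6,54],"angular":[0,0,0.5]},{"slide":[-5.9,2.6,54],"angular":[0,0,0.5]},{"slide":[-5.9,2.6,54],"angular":[0,0,0.5]},{"slide":[-5.9,2.6,54],"angular":[0,0,0.5]}]'
python3 go.py 575 -371 48 -66.2
```

```text
t: 3.9
position: [574.0, -371.0, 47.3]
tcp_rot: [3.072, 0.651, 0.002]
ft_force: [-0.4, -0.0, -0.2]
width: 51.3
grasp_force: 0.0
slide [ 0.9  0.4 -0.7] ang [ 0.08 -0.04  0.13] pos [ 574.  -371.    47.3] heading -66.07 q [ 0.14  0.92  0.58  1.57 -0.62  0.84 -0.19] t 3.9 F [-0.4 -0.  -0.2] w 51.3 0.0
```

```bash
python3 -m handwheel '[{"slide":[0.9,0.4,0],"angular":[0,0,0]},{"slide":[0.9,0.4,0],"angular":[0,0,0]},{"slide":[0.9,0.4,0],"angular":[0,0,0]},{"slide":[0.9,0.4,0],"angular":[0,0,0]},{"slide":[0.9,0.4,0],"angular":[0,0,0]},{"slide":[0.9,0.4,0],"angular":[0,0,0]},{"slide":[0.9,0.4,0],"angular":[0,0,0]},{"slide":[0.9,0.4,0],"angular":[0,0,0]}]' 1
python3 go.py 575 -371 48 -66.2
```

```text
t: 4.7
position: [574.8, -370.7, 46.8]
tcp_rot: [3.073, 0.651, 0.001]
ft_force: [0.0, 0.1, 5.3]
width: 11.5
grasp_force: 59.1
slide [ 0.   0.4 -1.2] ang [ 0.04 -0.03  0.14] pos [ 574.8 -370.7   46.8] heading -66.06 q [ 0.14  0.92  0.58  1.57 -0.62  0.84 -0.19] t 4.7 F [0.  0.1 5.3] w 11.5 59.1
```

```bash
python3 -m handwheel '[{"slide":[0,0,-40],"angular":[0,0,0]},{"slide":[0,0,-90],"angular":[0,0,0]},{"slide":[0,0,-130],"angular":[0,0,0]},{"slide":[0,0,-130],"angular":[0,0,0]},{"slide":[0,0,-130],"angular":[0,0,0]}]'
python3 go.py 494 100 176 73.8
```

```text
t: 5.2
position: [574.6, -370.3, 176.6]
tcp_rot: [3.073, 0.652, 0.001]
ft_force: [-0.2, -0.5, -1.8]
width: 11.3
grasp_force: 58.7
slide [ 117.2 -462.5    0.5] ang [ 6.0000e-02  0.0000e+00 -1.3986e+02] pos [ 574.6 -370.3  176.6] heading -66.06 q [ 0.09  0.76  0.68  1.53 -0.53  1.04 -0.25] t 5.2 F [-0.2 -0.5 -1.8] w 11.3 58.7
```

```bash
python3 -m handwheel '[{"slide":[117,-462,0],"angular":[0,0,-139.8]},{"slide":[117,-462,0],"angular":[0,0,-139.8]},{"slide":[117,-462,0],"angular":[0,0,-139.8]},{"slide":[117,-462,0],"angular":[0,0,-139.8]},{"slide":[117,-462,0],"angular":[0,0,-139.8]},{"slide":[117,-462,0],"angular":[0,0,-139.8]},{"slide":[117,-462,0],"angular":[0,0,-139.8]},{"slide":[117,-462,0],"angular":[0,0,-139.8]}]'
python3 go.py 494 100 176 73.8
```

```text
t: 6.0
position: [504.8, 25.9, 174.7]
tcp_rot: [-2.16, -2.279, 0.004]
ft_force: [0.9, 1.0, -1.2]
width: 11.3
grasp_force: 58.9
slide [74.5 -6.8 -1.3] ang [ -0.17  -0.1  -70.73] pos [504.8  25.9 174.7] heading 3.07 q [-0.47  0.42  0.41  2.   -0.23  0.78  0.13] t 6.0 F [ 0.9  1.  -1.2] w 11.3 58.9
```

```bash
python3 -m handwheel '[{"slide":[0,0,0],"angular":[0,0,0]},{"slide":[0,0,0],"angular":[0,0,0]},{"slide":[0,0,0],"angular":[0,0,0]}]'
python3 - <<'E'
from h import *;from plant import *
from scipy.optimize import least_squares
o=get_obs();p,d=read_camera('wrist');cv2.imwrite('pics/w2.png',p[:,:,::-1]);X=wcloud(d,o)
np.savez('pics/w2.npz',p=p,d=d,X=X);print(o['position'],o['tcp_rot'])
r=np.hypot(X[...,0]-494,X[...,1]-100)
m=(r<75)&(X[...,2]>25)&(X[...,2]<34)&(d>0);print('lip z',np.median(X[m][:,2]),m.sum())
Y=X[m][:,:2]
def circ(P,r0,f):
    k=np.ones(len(P),bool)
    for i in range(6):
        q=least_squares(lambda q:np.hypot(*(P[k]-q[:2]).T)-q[2],[494,100,r0],loss='soft_l1').x
        e=np.hypot(*(P-q[:2]).T)-q[2];k=abs(e)<1.5
    return q.round(2),k.sum()
c=np.array([494,100.])
for _ in range(3):
    a=np.degrees(np.arctan2(*(Y-c).T[::-1]));rr=np.hypot(*(Y-c).T)
    O=[];I=[]
    for b in range(-180,180,4):
        k=(a>=b)&(a<b+4)
        if k.sum()<3: continue
        rel=(b+2+16.2)%360
        if abs(rel-90)>30: O.append(Y[k][np.argmax(rr[k])])
        if abs((rel+90)%180-90)>45: I.append(Y[k][np.argmin(rr[k])])
    qo=circ(np.array(O),44,0);qi=circ(np.array(I),20,0);c=qi[0][:2]
print('outer',qo,'hole',qi)
g=p.mean(-1);k=(r<36)&(X[...,2]<24)&(d>0);D=X[k][:,:2]
print('floor',np.median(X[k][:,2]),k.sum(),axis(D))
rr=np.hypot(*(D-c).T);an=np.degrees(np.arctan2(*(D-c).T[::-1]))[(rr>24)&(rr<33)]
for t in (an[abs(an+16)<80],an[abs(an+16)>100]%360): print('notch',len(t),t.mean(),np.percentile(t,[2,98]))
E
python3 go.py 494 100 176 73.8
```

```text
t: 6.3
position: [506.3, 22.4, 175.4]
tcp_rot: [-2.171, -2.27, 0.003]
ft_force: [0.5, -0.7, -1.4]
width: 11.7
grasp_force: 59.0
[506.30854189  22.41799142 175.40018679] [-2.17111392 -2.27003241  0.00328776]
lip z 28.419392557056653 5501
outer (array([494.15, 100.93,  43.45]), np.int64(75)) hole (array([493.95, 101.05,  20.14]), np.int64(46))
floor 10.931712997536579 2960 (array([493.74818611, 101.21405621]), np.float64(163.38052929084057), array([10.16152125, 19.12131739]))
notch 392 -16.2662987111755 [-49.14098115  16.50241708]
notch 371 162.94203066307165 [131.73315424 194.75349155]
slide [78.4 -9.1 -0.5] ang [-1.100e-01  1.000e-02 -7.129e+01] pos [506.5  22.1 175.6] heading 2.51 q [-0.46  0.42  0.41  1.99 -0.23  0.78  0.13] t 6.35 F [-1.4  0.  -1. ] w 11.3 59.0
```

View pics/w2.png

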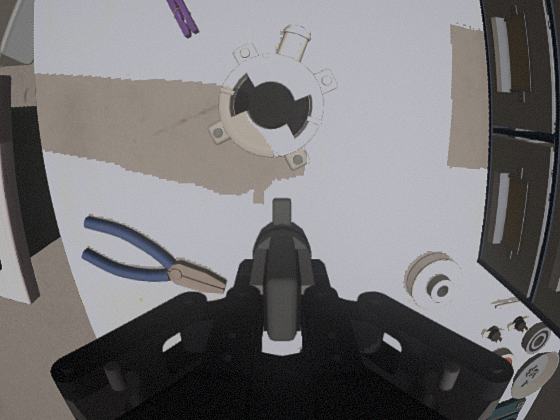

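The wrist view shows the housing at (270,105), with its notches tilted by about the expected angle and the hose stub at (293,38). The plug is held upright, with its front lug at (282,205). The housing is at (494,101) with a yaw of −16.5°.

```bash
python3 -m handwheel '[{"slide":[79.2,-9,0],"angular":[0,0,-71]},{"slide":[79.2,-9,0],"angular":[0,0,-71]},{"slide":[79.2,-9,0],"angular":[0,0,-71]},{"slide":[79.2,-9,0],"angular":[0,0,-71]},{"slide":[79.2,-9,0],"angular":[0,0,-71]},{"slide":[79.2,-9,0],"angular":[0,0,-71]},{"slide":[79.2,-9,0],"angular":[0,0,-71]},{"slide":[79.2,-9,0],"angular":[0,0,-71]}]'
python3 -m handwheel '[{"slide":[0,0,0],"angular":[0,0,-6]},{"slide":[0,0,0],"angular":[0,0,-6]},{"slide":[0,0,0],"angular":[0,0,-6]},{"slide":[0,0,0],"angular":[0,0,-6]}]'
python3 go.py 494 101 88 73.5
```

```text
t: 7.15
position: [494.4, 100.6, 175.9]
tcp_rot: [-0.503, -3.101, 0.001]
ft_force: [0.2, -0.1, -1.1]
width: 11.3
grasp_force: 58.9
t: 7.55
position: [494.3, 101.9, 176.1]
tcp_rot: [-0.349, -3.122, 0.001]
ft_force: [-0.7, -1.0, -0.6]
width: 11.2
grasp_force: 58.9
slide [ 0.1 -0.9 88.1] ang [-0.02 -0.01  3.75] pos [494.3 101.9 176.1] heading 77.25 q [-0.36  0.39  0.09  1.98 -0.05  0.77  1.1 ] t 7.55 F [-0.7 -1.  -0.6] w 11.2 58.9
```

```bash
python3 -m handwheel '[{"slide":[0.1,-0.9,40],"angular":[0,0,3.75]},{"slide":[0.1,-0.9,80],"angular":[0,0,3.75]},{"slide":[0.1,-0.9,88],"angular":[0,0,3.75]},{"slide":[0.1,-0.9,88],"angular":[0,0,3.75]},{"slide":[0.1,-0.9,88],"angular":[0,0,3.75]},{"slide":[0.1,-0.9,88],"angular":[0,0,3.75]}]'
python3 go.py 494 101 60 73.5
python3 - <<'E'
from plant import *;import cv2
p,d=read_camera('wrist');cv2.imwrite('pics/w3.png',cv2.resize(p[120:340,180:400,::-1],(560,560)))
E
```

```text
t: 8.15
position: [495.3, 102.0, 90.0]
tcp_rot: [0.446, 3.107, 0.002]
ft_force: [-0.3, -1.4, -0.8]
width: 11.2
grasp_force: 59.0
slide [ 1.1 -1.3 30. ] ang [0.1  0.16 0.17] pos [495.3 102.   90. ] heading 73.67 q [-0.36  0.54  0.08  2.03 -0.08  0.57  1.06] t 8.15 F [-0.3 -1.4 -0.8] w 11.2 59.0
```

View pics/w3.png

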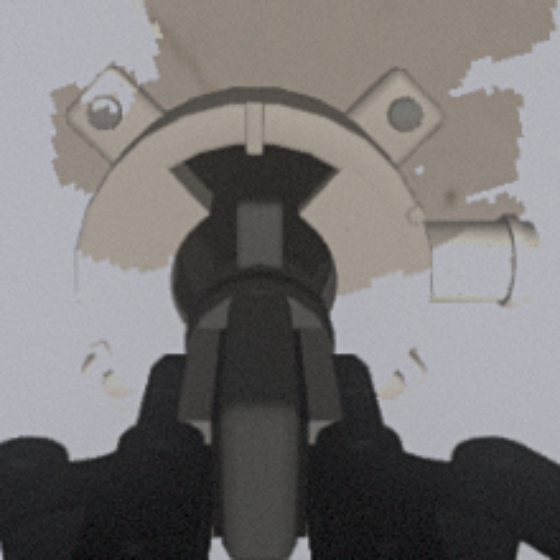

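The crop shows the plug's lug at (260,232), centred on the notch around (255,170). The alignment is good, so I lower it into the socket.

```bash
python3 -m handwheel '[{"slide":[1.1,-1.3,5],"angular":[0,0,0]},{"slide":[1.1,-1.3,12],"angular":[0,0,0]},{"slide":[1.1,-1.3,19],"angular":[0,0,0]},{"slide":[1.1,-1.3,26],"angular":[0,0,0]},{"slide":[1.1,-1.3,30],"angular":[0,0,0]},{"slide":[1.1,-1.3,30],"angular":[0,0,0]},{"slide":[1.1,-1.3,30],"angular":[0,0,0]}]'
python3 go.py 494 101 59 73.5
```

```text
t: 8.9
position: [492.1, 100.6, 58.7]
tcp_rot: [-0.446, -3.109, 0.001]
ft_force: [-4.0, -0.7, 12.8]
width: 11.7
grasp_force: 60.8
slide [-1.8  0.9 -0.3] ang [-0.03 -0.07  0.19] pos [492.1 100.6  58.7] heading 73.69 q [-0.35  0.6   0.07  2.04 -0.08  0.51  1.07] t 8.9 F [-4.  -0.7 12.8] w 11.7 60.8
```

```bash
python3 -m handwheel '[{"slide":[-1.5,0.6,-1],"angular":[0,0,0]},{"slide":[-1.5,0.6,-1],"angular":[0,0,6]},{"slide":[-1.5,0.6,-1],"angular":[0,0,13]},{"slide":[-1.5,0.6,-1],"angular":[0,0,20]},{"slide":[-1.5,0.6,-1],"angular":[0,0,27]},{"slide":[-1.5,0.6,-1],"angular":[0,0,34]},{"slide":[-1.5,0.6,-1],"angular":[0,0,34]},{"slide":[-1.5,0.6,-1],"angular":[0,0,34]}]'
python3 go.py 494 101 58.5 8.5; python3 -c "from plant import *;print(get_obs()['wrist_torque'])"
```

```text
t: 9.7
position: [494.1, 100.9, 59.0]
tcp_rot: [1.33, 2.846, -0.001]
ft_force: [0.4, -0.3, -0.6]
width: 10.9
grasp_force: 59.0
slide [ 0.1 -0.   0.5] ang [-2.00e-02  2.00e-02  3.14e+01] pos [494.1 100.9  59. ] heading 39.9 q [-0.47  0.61  0.22  2.04 -0.26  0.52  0.64] t 9.7 F [ 0.4 -0.3 -0.6] w 10.9 59.0
[-0.00805265 -0.03044833 -0.04913701]
```

```bash
python3 -m handwheel '[{"slide":[0,0,0.3],"angular":[0,0,6]},{"slide":[0,0,0.3],"angular":[0,0,12]},{"slide":[0,0,0.3],"angular":[0,0,18]},{"slide":[0,0,0.3],"angular":[0,0,24]},{"slide":[0,0,0.3],"angular":[0,0,27]},{"slide":[0,0,0.3],"angular":[0,0,30]},{"slide":[0,0,0.3],"angular":[0,0,31.5]},{"slide":[0,0,0.3],"angular":[0,0,31.5]}]'
python3 go.py 494 101 58.5 8.5; python3 -c "from plant import *;print(get_obs()['wrist_torque'])"
```

```text
t: 10.5
position: [493.6, 100.9, 58.8]
tcp_rot: [-2.054, -2.376, 0.001]
ft_force: [-1.5, -0.2, 0.1]
width: 11.3
grasp_force: 59.0
slide [0.  0.4 0.3] ang [-0.06 -0.   -0.2 ] pos [493.6 100.9  58.8] heading 8.3 q [-0.58  0.63  0.37  2.05 -0.42  0.54  0.24] t 10.5 F [-1.5 -0.2  0.1] w 11.3 59.0
[ 0.08962011  0.35830222 -0.00395796]
```

```bash
python3 -m handwheel '[{"slide":[0,0,0],"angular":[0,0,1.5]},{"slide":[0,0,0],"angular":[0,0,3]},{"slide":[0,0,0],"angular":[0,0,4]},{"slide":[0,0,0],"angular":[0,0,4]}]'
python3 go.py 494 101 58.5 8.5; python3 -c "from plant import *;print(get_obs()['wrist_torque'])"
```

```text
t: 10.9
position: [493.5, 100.9, 58.8]
tcp_rot: [-2.137, -2.302, 0.002]
ft_force: [-2.9, -0.3, -0.9]
width: 11.4
grasp_force: 61.2
slide [0.1 0.5 0.3] ang [-0.07  0.02 -4.24] pos [493.5 100.9  58.8] heading 4.26 q [-0.59  0.63  0.38  2.05 -0.44  0.54  0.19] t 10.9 F [-2.9 -0.3 -0.9] w 11.4 61.2
[-0.01385224  0.74100852  0.91160785]
```

The torque has risen to 0.9 N·m, so the plug is at the stop after about 69°. I release it and rise.

```bash
python3 -m handwheel '[{"slide":[0,0,0],"angular":[0,0,-1]},{"slide":[0,0,0],"angular":[0,0,-1]},{"slide":[0,0,0],"angular":[0,0,-1]},{"slide":[0,0,0],"angular":[0,0,-1]},{"slide":[0,0,0],"angular":[0,0,-1]},{"slide":[0,0,0],"angular":[0,0,-1]}]' -0.2
python3 -m handwheel '[{"slide":[0,0,-20],"angular":[0,0,0]},{"slide":[0,0,-60],"angular":[0,0,0]},{"slide":[0,0,-100],"angular":[0,0,0]},{"slide":[0,0,-130],"angular":[0,0,0]},{"slide":[0,0,-130],"angular":[0,0,0]},{"slide":[0,0,-130],"angular":[0,0,0]}]'
python3 - <<'E'
from h import *;from plant import *
o=get_obs();p,d=read_camera('wrist');X=wcloud(d,o);cv2.imwrite('pics/w4.png',p[:,:,::-1])
r=np.hypot(X[...,0]-494,X[...,1]-101)
m=(r<30)&(X[...,2]>72)&(X[...,2]<90)&(d>0);Y=X[m]
print(m.sum(),np.median(Y[:,2]),axis(Y[:,:2]),cv2.minAreaRect(Y[:,:2].astype(np.float32)))
E
```

```text
t: 11.5
position: [494.2, 100.9, 59.1]
tcp_rot: [2.119, 2.32, 0.0]
ft_force: [-0.4, -1.1, 0.2]
width: 51.2
grasp_force: 0.0
t: 12.1
position: [494.3, 101.2, 189.3]
tcp_rot: [2.118, 2.32, 0.002]
ft_force: [-0.8, -0.2, -0.5]
width: 51.4
grasp_force: 0.0
601 80.10529286260793 (array([494.01856086, 101.75360149]), np.float64(98.1954160510098), array([3.3737352 , 8.58157578])) ((494.0732421875, 100.72418212890625), (11.954134941101074, 29.230392456054688), 8.403433799743652)
```

View pics/w4.png

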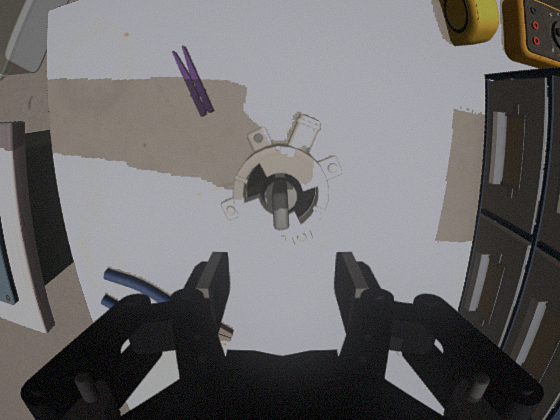

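The wrist view shows the plug centred in the socket at (281,195), upright and clear of the open gripper. Its paddle is turned 65° from the notches and its top is about 82 mm high, so it is on the floor.

```bash
python3 -c "from plant import *;print(sign_off())"
```

```text
the job is handed in; nothing more can be done
None
```

The two-lug plug is in the pump housing, down on the socket floor, turned about 65° clockwise to the stop and released; I handed the job in at about 12 s without touching the three-lug plug, and no verdict was returned.

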